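Move the clip-on temperature sensor to the drive enclosure's fin

ROBOT

A 6-joint arm with a two-finger parallel gripper is mounted at the origin on the work surface. World frame = base frame: x ahead of the robot, y to its left, z up, the work surface at z = 0. Lengths are in mm, angles in rad, forces in N, time in s.
With the tool pointing down it reaches from about 375 to 900 mm from the base axis. Payload 3.1 kg.
Tool frame: the origin (TCP) lies between the finger pads; the fingertips stand 11 mm ahead of it and the grasp point (between the pads) lies 8 mm behind it; y points along the fingers, x is the direction in which the jaws open and shut, and the axes are right-handed (so a half turn about y gives the same grasp; the last joint's range is limited). The gripper opens to 87 mm and grips with 3 to 60 N. Pads are 19 mm wide; open, the fingers measure 117 mm over their backs; the gripper's body (75 mm by 190 mm) begins 51 mm behind the grasp point.
Start: joints at [-1.395, 0.527, 1.433, -0, 1.181, -0.178], TCP at [217.148, -586.04, 233.548] pointing down, gripper open.
Joint ranges: [-3.08, 3.08], [-0.75, 2.2], [0.22, 2.44], [-1.43, 4.57], [0, 2.65], [-2.85, 2.85]. Speed limits (rad/s): [2.79, 2.79, 3.14, 3.14, 3.14, 3.14].

INTERFACE

Orientations are given as a rotation vector (axis times angle).
In Python, from rig import bot, cams gives the robot as it stands.
- The arm moves only by the tool send_rows, never from a script. Its argument "commands" is one flat list of numbers, 5 for each row, row after row: the shift along the tool's x, y, z in m, then the turn about the tool's y in rad, then the closure, from -1 (fully open) to 1 (shut). A call has 1 to 20 rows; each row is the pose to reach, as a shift and turn from the pose measured when the call began, along the tool's axes at that moment; what a row does not reach only later rows make up. A row lasts 1/10 s, in which the tool goes at most 50 mm and 8.59 degrees, less where a joint would pass 70% of its speed; a pose out of reach is approached as far as the arm can. A call with a gripper value outside its range is refused whole. The fingers move at their own pace and stop on an object; the grip force is fixed at half the most. Time passes only in rows, so rows that repeat a pose let the fingers close. It gives the time, the measured TCP pose, the force and the opening at its end, in the units of the state.
- bot.get_state(): the state, without advancing time (a new reading comes with each control period).
- cams.camera(name): name is "scene" or "side" or "wrist"; returns a dict with "img" (480x640x3 uint8, blue, green, red), "z_map" (480x640 float32, mm along the optical axis (not along the pixel's ray), 0 where there is no reading), "fx", "fy", "cx", "cy" (pixels), "k1" (the pictures are not rectified: a ray, as slopes to the right and down, at radius r is drawn at 1 + k1 r^2 times it, then the intrinsics apply), "camera_from_world" (4x4, takes a point from world to camera coordinates); the wrist camera has in their place "hand_eye" (4x4, takes a point from camera to tool coordinates, whose origin is the TCP and whose axes are the tool frame's). Camera axes: x right, y down, z forward; pixel columns grow to the right and rows downward; lengths in mm; the calibration is good to about 2 mm. A picture is of the moment at which its call begins: read the wrist's pose just before it.
- bot.job_done(): hands the job in, once; it reports no verdict.
The state is a dict: "clock": time; "joint_pos": joint angles; "joint_velocities": joint speeds; "joint_torque": joint torques, N m; "tool_pos": TCP position; "eef_rot": TCP orientation; "contact_force": force on the tool from outside, world axes, zero at the start; "ft_torque": the same for the moment, N m; "finger_gap": finger opening in mm.
Only numpy, scipy, OpenCV 4.12 (cv2) and the standard library are available. Lean on these libraries where they do the work, as an engineer would, in place of code of your own. Each camera call takes 0.05 s, during which the arm holds its last target. There are 200 camera calls.

TASK

The yellow spring-clip temperature sensor is parked on the upright aluminium bracket. Squeeze its handles to open it, take it off, and clip it onto the blue-marked middle of the cooling fin on the leaning drive enclosure: bring it on with the jaws held open, in line with the fin, well down over the edge, then let go so that it grips the fin by itself. Leave the drives, the mug and the screw dispenser where they are.

Things in the scene. Friction and masses are not known exactly. Their poses are not given: they have to be found in the camera images.
- clip_grip (a point): Yellow sprung sensor clip like a clothes peg, 75 x 22 mm, 55 g: two handles above a hinge pin, jaws with black pads below, white pod between the handles. Point midway between the handles, 26 mm above the pin: grip here. z from jaws to handles (up at start), x the way handles and jaws close, y along the gripped edge; same either way round. Handle tops 18 mm above, jaw tips 57 mm below it.
- clip_pin (a point): Centre of the clip's steel hinge pin (11 mm thick, 26 mm long along y); an edge can enter the jaws up to the pin's underside, 5.5 mm below this point; jaw tips are 31 mm below it. Axes as clip_grip. At the start the jaws grip the bracket, whose top edge lies 10 mm below this point.
- jaw_a (a joint): Opening of each jaw (both move alike), rad: -0.06 shut empty, 0 gripping a 5 mm plate, 0.2 squeezed open to its stop. At 0 the handles measure 37 mm over their outsides at the grip point (44 mm at the tops); at 0.2 they are parallel and 26 mm over, and the jaws stand 15 mm apart. Squeezing takes about 10 N; a 20 N grip holds it open firmly.
- bracket: Fixed parking bracket: upright bare aluminium plate 5 mm thick (its x), 100 mm wide (its y), top edge 60 mm above the origin, on a dark foot 70 x 110 mm. Origin at the centre of the foot's underside, on the grey shelf board (18 mm above the work surface); z up.
- fin_edge (a point): Middle of the upper edge of the cooling fin, an aluminium plate 5 mm thick (its x), 90 mm wide (its y), 34 mm tall, its middle 44 mm blue. z lies in the plate and points out of the edge, 35 degrees from vertical, leaning to the robot's side; the edge is level, 166 mm above the work surface. The clip goes on along -z, its z along this z; fully on, its grip point is 32 to 40 mm out from the edge.
- enclosure: Aluminium drive enclosure, 28 x 110 x 110 mm, fixed leaning in a black sloped dock 155 x 140 mm; the fin stands out of its top end. Origin at the middle of its lower end; axes as fin_edge, which lies 144 mm along z.
- drives: Bystander: row of three orange rugged drives standing in a grey tray, 150 x 115 x 94 mm, loose; origin at the centre of its underside.
- mug: Bystander: white ceramic mug, 80 mm across, 95 mm high, with screwdrivers standing out to about 175 mm, loose; origin at the centre of its underside.
- dispenser: Bystander: clear plastic push dispenser for screws, 60 mm across, 78 mm high, loose; origin at the centre of its underside.

How it is judged:
By the outcome, as a careful person would: the job done as asked, in the order asked, and still so for the second after the job is handed in, with the robot touching nothing.
It also fails if it takes over 48 s, if anything falls off the work surface, if the arm or the gripper's body presses on something with over 40 N, if the wrist force passes 120 N, or if a joint passes its speed limit or range.

## Working session

There is one attempt and no reset: what is moved stays moved. The work goes in short steps, Python scripts to look and compute and a tool call to move; the robot and the scene stay as the last step left them, time stands still between calls to the robot, and variables do not carry over. Pictures are saved under pics/ and viewed, about 8 in all and at most 12, crops included, and the job is handed in when it is done.

Besides the shell and the picture viewer there is one more tool, called after "Emit:" as a command line: name --argument value ..., lists and objects as JSON in quotes. send_rows: Moves the arm, as the interface text tells. Its arguments: {"type":"object","properties":{"commands":{"type":"array","items":{"type":"number"}}},"required":["commands"]}

```bash
mkdir -p pics; ls
python3 - <<'E'
from rig import bot,cams
import cv2,numpy as np
s=bot.get_state();print({k:np.round(v,3) for k,v in s.items()})
ims=[]
for n in("scene","side","wrist"):
    c=cams.camera(n);np.savez('/tmp/%s.npz'%n,**c);cv2.imwrite(f'pics/{n}0.png',c['img'])
    print(n,c['fx'],c['cx'],c['cy'],c['k1']);print(np.round(c.get('camera_from_world',c.get('hand_eye')),3))
E
```

```text
pics
{'clock': np.float64(0.0), 'joint_pos': array([-1.395,  0.528,  1.434, -0.   ,  1.181, -0.178]), 'joint_velocities': array([-0.001,  0.001,  0.001,  0.002,  0.   ,  0.001]), 'joint_torque': array([-1.0000e-03, -4.4005e+01, -1.7659e+01,  6.3000e-02,  5.8000e-02,
       -0.0000e+00]), 'tool_pos': array([ 216.997, -585.366,  232.571]), 'eef_rot': array([-1.355,  0.945, -0.943]), 'contact_force': array([ 0.737, -0.61 , -0.832]), 'ft_torque': array([ 0.018,  0.015, -0.033]), 'finger_gap': np.float64(86.879)}
scene 485.4249722018454 321.8541394055876 247.93830749226987 -0.035808191183629476
[[ 9.040000e-01  4.270000e-01 -9.000000e-03 -5.635820e+02]
 [ 2.410000e-01 -5.270000e-01 -8.150000e-01 -2.152200e+01]
 [-3.530000e-01  7.350000e-01 -5.790000e-01  1.344133e+03]
 [ 0.000000e+00  0.000000e+00  0.000000e+00  1.000000e+00]]
side 521.048498769928 310.94492908386775 236.78339545555744 -0.07809040451084794
[[-9.980000e-01 -5.800000e-02 -2.100000e-02  6.046320e+02]
 [-1.600000e-02  5.750000e-01 -8.180000e-01  1.145970e+02]
 [ 5.900000e-02 -8.160000e-01 -5.740000e-01  1.521262e+03]
 [ 0.000000e+00  0.000000e+00  0.000000e+00  1.000000e+00]]
wrist 430.4866105615838 316.98308326416424 240.86310905585606 -0.10549032541097772
[[ 1.00000e+00  0.00000e+00  1.00000e-03 -5.07000e-01]
 [-0.00000e+00 -2.74000e-01  9.62000e-01 -1.52308e+02]
 [ 0.00000e+00 -9.62000e-01 -2.74000e-01  7.46590e+01]
 [ 0.00000e+00  0.00000e+00  0.00000e+00  1.00000e+00]]
```

View pics/scene0.png

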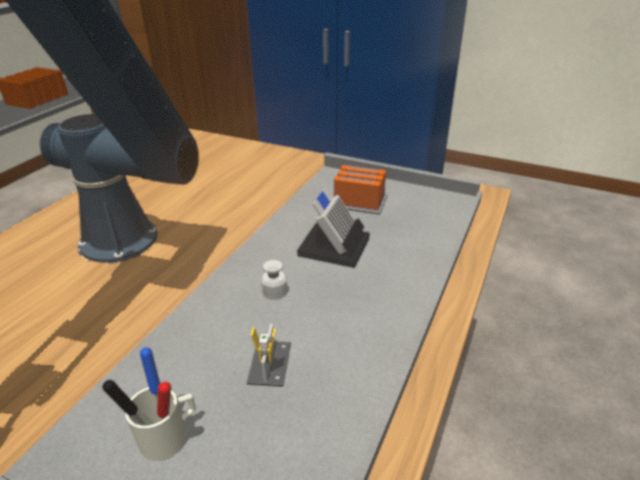

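View pics/side0.png

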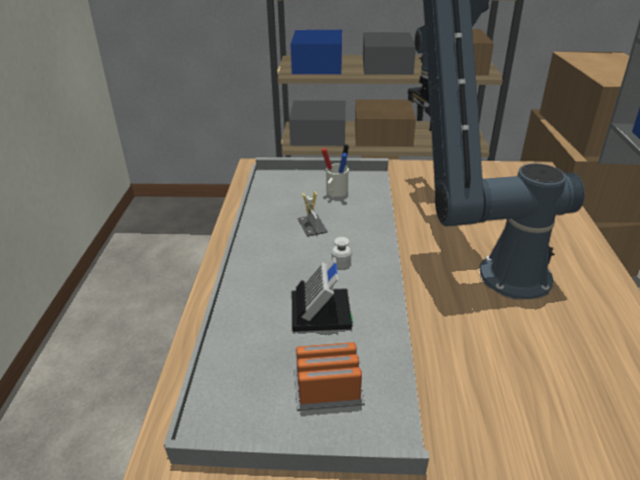

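The scene view shows the clip on its bracket at about (265,345), the fin's blue patch at (323,201), the dispenser at (273,280), the mug at (157,425) and the drives at (360,187). In the side view the clip is at (309,205) and the fin at (333,271).

```bash
cat > h.py <<'E'
import numpy as np,cv2
from scipy.spatial.transform import Rotation as R
def T_tool(s):
    T=np.eye(4);T[:3,:3]=R.from_rotvec(s['eef_rot']).as_matrix();T[:3,3]=s['tool_pos'];return T
def wfc(c,T=None):  # world from camera
    return T@c['hand_eye'] if T is not None else np.linalg.inv(c['camera_from_world'])
def slopes(c,uv):
    K=np.array([[c['fx'],0,c['cx']],[0,c['fy'],c['cy']],[0,0,1.]])
    d=(np.asarray(uv,float)-[c['cx'],c['cy']])/[c['fx'],c['fy']]
    p=d.copy()
    for _ in range(8): p=d/(1+c['k1']*(p**2).sum(-1,keepdims=True))
    return np.c_[p,np.ones(len(p))]
def pts(c,mask,T=None):
    v,u=np.nonzero(mask&(c['z_map']>0))
    P=slopes(c,np.c_[u,v])*c['z_map'][v,u][:,None]
    M=wfc(c,T);return P@M[:3,:3].T+M[:3,3],np.c_[u,v]
def rayplane(c,uv,z,T=None):
    M=wfc(c,T);d=slopes(c,uv)@M[:3,:3].T;o=M[:3,3]
    return o+d*((z-o[2])/d[:,2])[:,None]
def proj(c,P,T=None):
    M=np.linalg.inv(wfc(c,T));q=np.asarray(P)@M[:3,:3].T+M[:3,3];s=q[:,:2]/q[:,2:]
    s=s*(1+c['k1']*(s**2).sum(1,keepdims=True));return s*[c['fx'],c['fy']]+[c['cx'],c['cy']]
def hsv(c): return cv2.cvtColor(c['img'],cv2.COLOR_BGR2HSV)
def comps(m,minA):
    n,l,st,ce=cv2.connectedComponentsWithStats(m.astype(np.uint8))
    return [(l==i,st[i],ce[i]) for i in range(1,n) if st[i][4]>=minA]
E
python3 - <<'E'
from h import *
np.set_printoptions(precision=1,suppress=True)
for n in("scene","side"):
    c=dict(np.load(f'/tmp/{n}.npz'));H=hsv(c);P,uv=pts(c,np.ones((480,640),bool))
    on=(P[:,0]>100)&(P[:,0]<1000)&(abs(P[:,1])<800)
    h,s,v=[H[uv[:,1],uv[:,0],i] for i in range(3)]
    def rep(nm,m):
        q=P[m&on]
        if len(q)>3:print(n,nm,len(q),'med',np.median(q,0),'lo',np.percentile(q,3,axis=0),'hi',np.percentile(q,97,axis=0))
        return q
    up=P[:,2]>24
    # colours, restricted to image boxes by eye
    box=lambda a,b,c2,d:(uv[:,0]>=a)&(uv[:,0]<=c2)&(uv[:,1]>=b)&(uv[:,1]<=d)
    B=dict(scene=dict(clip=(245,318,282,375),fin=(305,185,345,220),enc=(295,190,372,268),foot=(240,335,298,390),disp=(255,258,292,302),mug=(95,340,205,465),drv=(325,160,395,215)),
      side=dict(clip=(295,185,325,225),fin=(315,255,345,285),enc=(285,255,355,335),foot=(295,200,332,240),disp=(328,235,358,272),mug=(315,142,355,205),drv=(288,338,368,412)))[n]
    y=rep('yellow',box(*B['clip'])&(h>15)&(h<35)&(s>100)&(v>60))
    b=rep('blue',box(*B['fin'])&(h>100)&(h<130)&(s>120)&up)
    if len(b): print(' top blue',b[b[:,2]>b[:,2].max()-6].mean(0),np.linalg.svd(b-b.mean(0))[2])
    for k in('foot','enc','disp','mug','drv'): rep(k,box(*B[k])&(P[:,2]>28))
    q=P[box(*B['foot'])&(v<110)&(P[:,2]>20)&(P[:,2]<40)&on]; print(' dark foot z',len(q),q.mean(0) if len(q) else '')
    if len(q): print(cv2.minAreaRect(q[:,:2].astype(np.float32)))
    q=P[box(*B['enc'])&(v<60)&(P[:,2]>20)&(P[:,2]<80)&on]
    if len(q): print(' dock',cv2.minAreaRect(q[:,:2].astype(np.float32)))
E
```

```text
scene yellow 257 med [ 616.7 -248.1  101. ] lo [ 591.9 -258.2   25.7] hi [ 642.  -209.6  131.5]
scene blue 86 med [538.7 188.2 157.3] lo [531.2 171.6 144.8] hi [547.8 203.6 168.6]
 top blue [533.  185.2 167. ] [[-0.1 -1.   0.3]
 [-0.6  0.3  0.8]
 [ 0.8  0.1  0.6]]
scene foot 592 med [ 625.7 -250.3   88.5] lo [ 605.6 -268.4   28.5] hi [ 641.1 -188.1  125.1]
scene enc 3880 med [573.1 169.7  70.9] lo [498.1 120.4  30.6] hi [640.3 396.3 159.9]
scene disp 799 med [523.1 -42.1  66.4] lo [495.  -58.8  31.5] hi [543.6 -13.5  99.9]
scene mug 4507 med [ 543.2 -453.7   98.3] lo [ 499.9 -485.6   33.8] hi [ 583.  -399.8  190.5]
scene drv 2946 med [552.6 397.9  89.7] lo [396.9 186.   29.9] hi [609.  623.9 147.8]
 dark foot z 968 [ 623.8 -233.2   25.8]
((614.8126831054688, -222.18267822265625), (66.34245300292969, 113.38088989257812), 20.433454513549805)
 dock ((572.4849853515625, 184.86495971679688), (146.59585571289062, 134.6958465576172), 4.7355804443359375)
side yellow 47 med [ 614.2 -235.7  102.9] lo [ 603.8 -252.2   66.3] hi [ 640.6 -222.2  131.2]
side blue 84 med [538.8 191.6 160.1] lo [528.5 173.9 145.6] hi [548.6 209.4 170.7]
 top blue [532.  192.7 168. ] [[-0.1  1.   0. ]
 [-0.6 -0.1  0.8]
 [ 0.8  0.1  0.6]]
side foot 266 med [ 616.9 -223.    67.2] lo [ 587.  -249.7   28.2] hi [ 640.7 -172.5  107.7]
side enc 3243 med [562.5 223.6  63.7] lo [496.   -0.9  32.6] hi [639.8 263.4 160.4]
side disp 561 med [522.6  -8.6  69.4] lo [493.1 -40.   32.9] hi [546.6 192.2 167.7]
side mug 1111 med [ 539.  -430.3   85.5] lo [ 480.5 -629.8   31.8] hi [ 613.3 -391.1  187.3]
side drv 3642 med [539.4 477.3 104.1] lo [475.4 399.6  31.1] hi [604.1 497.4 114.6]
 dark foot z 310 [ 614.2 -207.8   26.1]
((613.4240112304688, -266.312744140625), (227.80677795410156, 99.98890686035156), 87.61483764648438)
 dock ((568.5010375976562, 196.0242462158203), (148.83018493652344, 141.01055908203125), 5.754852294921875)
```

Emit:
send_rows --commands '[-0.186, -0.027, 0.493, -1.57, -1, -0.186, -0.027, 0.493, -1.57, -1, -0.186, -0.027, 0.493, -1.57, -1, -0.186, -0.027, 0.493, -1.57, -1, -0.186, -0.027, 0.493, -1.57, -1, -0.186, -0.027, 0.493, -1.57, -1, -0.186, -0.027, 0.493, -1.57, -1, -0.186, -0.027, 0.493, -1.57, -1, -0.186, -0.027, 0.493, -1.57, -1, -0.186, -0.027, 0.493, -1.57, -1, -0.186, -0.027, 0.493, -1.57, -1, -0.186, -0.027, 0.493, -1.57, -1, -0.186, -0.027, 0.493, -1.57, -1, -0.186, -0.027, 0.493, -1.57, -1, -0.186, -0.027, 0.493, -1.57, -1]'

```text
clock: 1.65
tool_pos: [613.7, -241.0, 260.0]
eef_rot: [-1.551, -0.275, 0.277]
contact_force: [0.1, -0.1, 0.1]
finger_gap: 87.2
```

Run:
```python
from rig import bot,cams
from h import *
np.set_printoptions(precision=2,suppress=True)
s=bot.get_state();T=T_tool(s);c=cams.camera('wrist');np.savez('/tmp/w1.npz',T=T,**c)
print(s['clock'],T,s['joint_pos'],s['finger_gap'])
cv2.imwrite('pics/w1.png',c['img'])
H=hsv(c);m=(H[...,0]>15)&(H[...,0]<35)&(H[...,1]>100)&(H[...,2]>60)
for k,st,ce in comps(m,60):
    P,_=pts(c,k,T);print('yel',st,ce,np.median(P,0),P.min(0),P.max(0))
P,uv=pts(c,np.ones((480,640),bool),T)
for lo,hi in((73,83),(22,32),(125,140)):
    q=P[(P[:,2]>lo)&(P[:,2]<hi)&(np.hypot(P[:,0]-614,P[:,1]+230)<90)]
    if len(q)>5: print(lo,len(q),q.mean(0),cv2.minAreaRect(q[:,:2].astype(np.float32)))
```

```text
1.65 [[   0.94   -0.     -0.34  613.65]
 [   0.34    0.      0.94 -241.02]
 [  -0.     -1.      0.    260.05]
 [   0.      0.      0.      1.  ]] [-0.54  0.55  1.31  0.    1.28 -0.9 ] 87.24789650390473
yel [   0    0   64  293 7996] [ 19.82 104.61] [ 309.25 -237.18    1.04] [ 261.87 -455.61   -2.07] [ 339.31 -143.99   18.34]
yel [ 571  161   69  133 3136] [613.53 242.5 ] [ 920.45 -175.82    1.25] [ 660.54 -262.86 -749.3 ] [1603.99  -88.49  326.4 ]
yel [297 206  23  49 698] [307.77 231.15] [ 608.06 -245.36  113.65] [ 598.56 -292.26   17.78] [ 624.54 -234.8   132.63]
yel [335 206  26  49 749] [348.32 230.86] [ 634.97 -235.23  114.55] [ 624.36 -274.13   17.84] [ 667.63 -224.47  131.52]
yel [ 71 317  16  67 379] [ 76.46 351.73] [ 557.34 -227.32  340.41] [ 555.13 -236.17  334.02] [ 560.49 -222.07  343.07]
yel [547 318  17  66 371] [557.48 352.68] [ 647.28 -194.53  340.24] [ 644.81 -202.12  334.6 ] [ 650.81 -189.9   342.56]
73 582 [ 609.26 -208.99   78.85] ((615.268310546875, -220.58807373046875), (19.71013832092285, 99.34141540527344), 13.792860984802246)
22 6791 [ 609.3  -209.48   25.11] ((617.4747314453125, -218.30038452148438), (107.75088500976562, 124.17860412597656), 37.89787292480469)
125 466 [ 621.7  -241.28  129.21] ((621.6569213867188, -241.8844757080078), (42.77977752685547, 22.190540313720703), 20.836959838867188)
```

View pics/w1.png

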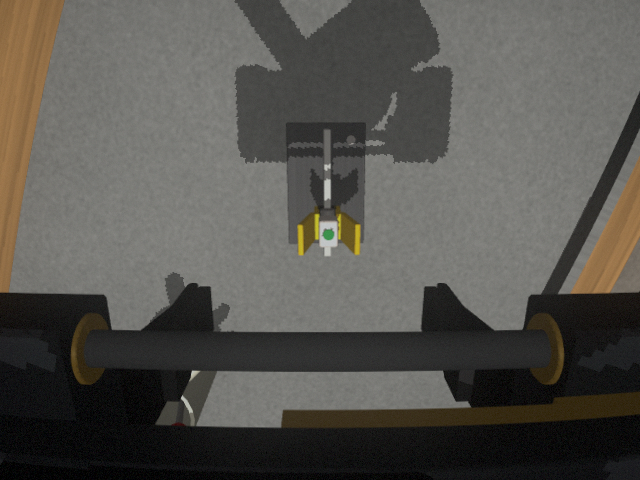

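The wrist view shows the clip's handles at (308,231) and (348,231), square in line with the fingers and centred near column 328. The handle-top rectangle (43 x 22 mm) gives the clip centre and yaw. I'll descend next.

Emit:
send_rows --commands '[0.007, 0.03, -0.0036, -0.012, -1, 0.007, 0.06, -0.0036, -0.012, -1, 0.007, 0.09, -0.0036, -0.012, -1, 0.007, 0.12, -0.0036, -0.012, -1, 0.007, 0.14, -0.0036, -0.012, -1, 0.007, 0.154, -0.0036, -0.012, -1, 0.007, 0.154, -0.0036, -0.012, -1, 0.007, 0.154, -0.0036, -0.012, -1]'

```text
clock: 2.5
tool_pos: [621.7, -242.5, 106.8]
eef_rot: [-1.551, -0.285, 0.285]
contact_force: [-0.1, 0.4, 0.4]
finger_gap: 87.2
```

Run:
```python
from rig import bot,cams
from h import *
np.set_printoptions(precision=2,suppress=True)
s=bot.get_state();T=T_tool(s);c=cams.camera('wrist');np.savez('/tmp/w2.npz',T=T,**c)
print(s['clock'],T)
cv2.imwrite('pics/w2.png',c['img'])
P,uv=pts(c,np.ones((480,640),bool),T)
q=P[(P[:,2]>122)&(P[:,2]<140)&(np.hypot(P[:,0]-621,P[:,1]+241)<28)]
print(len(q),q[:,2].max(),cv2.minAreaRect(q[:,:2].astype(np.float32)))
```

```text
2.5 [[   0.93    0.     -0.36  621.72]
 [   0.36    0.      0.93 -242.49]
 [   0.     -1.      0.    106.77]
 [   0.      0.      0.      1.  ]]
819 131.62546362713562 ((621.9541625976562, -241.81932067871094), (42.74791717529297, 22.703594207763672), 20.814451217651367)
```

View pics/w2.png

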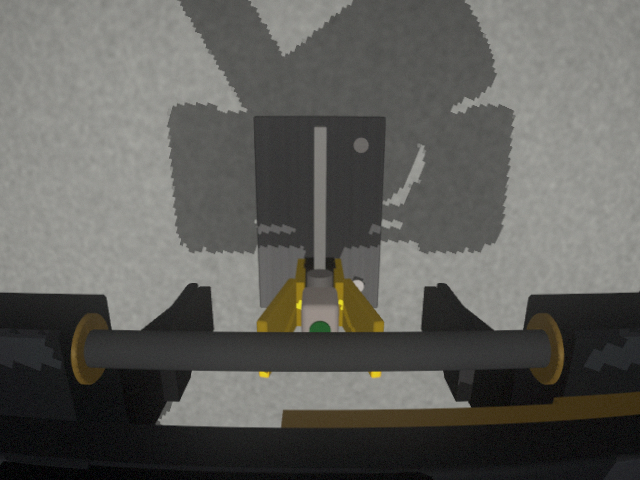

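The handles at (264,340) and (377,340) sit centred between the fingers. I'll close the gripper now.

Emit:
send_rows --commands '[0, 0, 0, 0, 1, 0, 0, 0, 0, 1, 0, 0, 0, 0, 1, 0, 0, 0, 0, 1, 0, 0, 0, 0, 1, 0, 0, 0, 0, 1, 0, 0, 0, 0, 1, 0, 0, 0, 0, 1]'

```text
clock: 3.35
tool_pos: [622.1, -242.5, 107.3]
eef_rot: [-1.551, -0.286, 0.284]
contact_force: [1.0, 0.5, -0.5]
finger_gap: 31.4
```

Emit:
send_rows --commands '[0, 0, 0, 0, 1, 0, 0, 0, 0, 1, 0, 0, 0, 0, 1, 0, 0, 0, 0, 1]'

```text
clock: 3.75
tool_pos: [622.1, -242.5, 107.3]
eef_rot: [-1.551, -0.286, 0.284]
contact_force: [0.1, -0.3, -0.5]
finger_gap: 25.3
```

Emit:
send_rows --commands '[0, -0.01, 0, 0, 1, 0, -0.025, 0, 0, 1, 0, -0.05, 0, 0, 1, 0, -0.09, 0, 0, 1, 0, -0.13, 0, 0, 1, 0, -0.17, 0, 0, 1, 0, -0.18, 0, 0, 1, 0, -0.18, 0, 0, 1]'

```text
clock: 4.55
tool_pos: [623.0, -243.2, 291.1]
eef_rot: [-1.556, -0.29, 0.28]
contact_force: [-0.2, 1.1, -1.5]
finger_gap: 25.5
```

Run:
```python
from rig import bot,cams
from h import *
s=bot.get_state();c=cams.camera('wrist');print(s['clock'],s['tool_pos'],s['joint_pos'].round(3),s['contact_force'])
cv2.imwrite('pics/w3.png',c['img'][60:400,150:500])
```

```text
4.55 [ 623.01004588 -243.1974959   291.05493403] [-5.390e-01  5.330e-01  1.252e+00  1.000e-03  1.349e+00 -9.030e-01] [-0.22089464  1.07469849 -1.52503205]
```

View pics/w3.png

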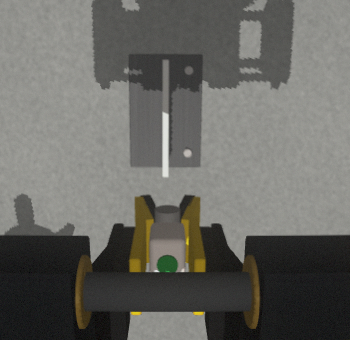

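The clip is off the bracket and held open, seen at (168,250) in the crop. Next I'll look at the fin from above.

Emit:
send_rows --commands '[0.102, -0.02, 0.446, 0.267, 1, 0.102, -0.02, 0.446, 0.267, 1, 0.102, -0.02, 0.446, 0.267, 1, 0.102, -0.02, 0.446, 0.267, 1, 0.102, -0.02, 0.446, 0.267, 1, 0.102, -0.02, 0.446, 0.267, 1, 0.102, -0.02, 0.446, 0.267, 1, 0.102, -0.02, 0.446, 0.267, 1, 0.102, -0.02, 0.446, 0.267, 1, 0.102, -0.02, 0.446, 0.267, 1, 0.102, -0.02, 0.446, 0.267, 1, 0.102, -0.02, 0.446, 0.267, 1, 0.102, -0.02, 0.446, 0.267, 1]'

```text
clock: 5.9
tool_pos: [558.7, 208.8, 307.1]
eef_rot: [-1.571, -0.074, 0.074]
contact_force: [-0.6, 0.1, -0.8]
finger_gap: 25.5
```

```bash
cat > fin.py <<'E'
from h import *
def fin(c,T):
    H=hsv(c);m=(H[...,0]>100)&(H[...,0]<130)&(H[...,1]>120)&(H[...,2]>40)
    P,uv=pts(c,m,T);k=(P[:,2]>130)&(P[:,2]<175)&(abs(P[:,0]-540)<40)&(abs(P[:,1]-189)<60)
    P=P[k]
    for _ in range(3):
        ce=np.median(P,0);n=np.linalg.svd(P-P.mean(0),full_matrices=False)[2]
    print('blue n',len(P),'mean',P.mean(0),'lo',np.percentile(P,1,axis=0),'hi',np.percentile(P,99,axis=0));print('axes',n)
    return P
E
python3 - <<'E'
from rig import bot,cams
from fin import *
np.set_printoptions(precision=3,suppress=True)
s=bot.get_state();T=T_tool(s);c=cams.camera('wrist');np.savez('/tmp/w4.npz',T=T,**c)
print(s['clock'],T,s['joint_pos']);cv2.imwrite('pics/w4.png',c['img']);fin(c,T)
E
```

```text
5.9 [[  0.996   0.001  -0.094 558.707]
 [  0.094  -0.001   0.996 208.826]
 [  0.     -1.     -0.001 307.103]
 [  0.      0.      0.      1.   ]] [ 0.171  0.414  1.416 -0.001  1.311  0.077]
blue n 1505 mean [537.504 193.094 158.82 ] lo [526.623 167.666 141.496] hi [550.527 210.639 169.309]
axes [[-0.348 -0.764  0.544]
 [-0.496  0.642  0.585]
 [ 0.796  0.066  0.602]]
```

View pics/w4.png

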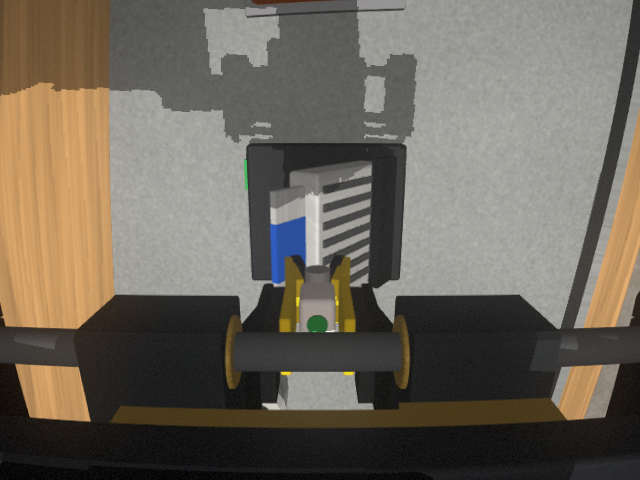

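Run:
```python
from h import *
np.set_printoptions(precision=2,suppress=True)
d=dict(np.load('/tmp/w4.npz'));T=d['T'];c=d
H=hsv(c);m=(H[...,0]>100)&(H[...,0]<130)&(H[...,1]>120)&(H[...,2]>40)
m[:, :250]=0;m[:,320:]=0;m[300:]=0
for r in (225,230,245,260,275): print(r,np.nonzero(m[r])[0][[0,-1]])
print('top rows',[(u,np.nonzero(m[:,u])[0][[0,-1]]) for u in(273,276,290,302)])
L=rayplane(c,[[270.5,r] for r in(192,222,230,245,260,275,282)],166,T);print(L)
S=c['img'][180:235,273].tolist();print([tuple(x) for x in S[::3]])
```

```text
225 [270 304]
230 [270 304]
245 [270 304]
260 [271 304]
275 [271 284]
top rows [(273, array([225, 282])), (276, array([225, 282])), (290, array([221, 255])), (302, array([217, 259]))]
[[524.06 232.21 166.  ]
 [525.47 211.02 166.  ]
 [525.85 205.24 166.  ]
 [526.57 194.23 166.  ]
 [527.29 183.   166.  ]
 [528.02 171.53 166.  ]
 [528.36 166.09 166.  ]]
[(63, 61, 64), (62, 63, 64), (61, 62, 62), (65, 66, 64), (112, 114, 116), (117, 122, 123), (115, 118, 120), (116, 119, 121), (117, 120, 121), (116, 120, 122), (191, 196, 201), (187, 193, 198), (190, 196, 199), (188, 193, 196), (193, 197, 201), (185, 91, 49), (190, 92, 49), (190, 94, 48), (190, 93, 50)]
```

The fin's near edge runs along column 271, and its blue starts at row 225. That gives an edge middle of about (529.4, 187.4, 166) and a fin heading of about 4.2°. The moves offer no tilt axis, so I'll test the documented "approached as far as the arm can" behaviour at full outward reach. If it leans the tool outward, that is the lean I need.

Emit:
send_rows --commands '[0.42, 0, -0.066, 0.021, 1, 0.42, 0, -0.066, 0.021, 1, 0.42, 0, -0.066, 0.021, 1, 0.42, 0, -0.066, 0.021, 1, 0.42, 0, -0.066, 0.021, 1, 0.42, 0, -0.066, 0.021, 1, 0.42, 0, -0.066, 0.021, 1, 0.42, 0, -0.066, 0.021, 1, 0.42, 0, -0.066, 0.021, 1, 0.42, 0, -0.066, 0.021, 1, 0.42, 0, -0.066, 0.021, 1, 0.42, 0, -0.066, 0.021, 1]'

```text
clock: 7.15
tool_pos: [918.5, 171.1, 290.5]
eef_rot: [-1.565, -0.092, 0.023]
contact_force: [0.4, 0.2, -0.2]
finger_gap: 25.3
```

```bash
cat > st.py <<'E'
from rig import bot
from h import *
np.set_printoptions(precision=4,suppress=True)
s=bot.get_state();M=R.from_rotvec(s['eef_rot']).as_matrix()
print(s['clock'],s['tool_pos'].round(1),s['joint_pos'],s['finger_gap'].round(1),s['contact_force'].round(1))
print(M);x=M[:,0]
print('x az,el deg',np.degrees([np.arctan2(x[1],x[0]),np.arcsin(x[2])]),'z tilt',np.degrees(np.arcsin(M[2,2])))
E
python3 st.py
```

```text
Traceback (most recent call last):
  File "st.py", line 5, in <module>
    print(s['clock'],s['tool_pos'].round(1),s['joint_pos'],s['finger_gap'].round(1),s['contact_force'].round(1))
                                                           ^^^^^^^^^^^^^^^^^^^^^
AttributeError: 'float' object has no attribute 'round'
```

```bash
sed -i "s/s\['finger_gap'\].round(1)/s['finger_gap']/" st.py; python3 st.py
```

```text
7.15 [918.5 171.1 290.5] [ 0.0638  1.0388  0.2186  0.0042  1.8399 -0.0086] 25.29276698457667 [ 0.4  0.2 -0.2]
[[ 0.9963  0.0439 -0.0736]
 [ 0.0733  0.0068  0.9973]
 [ 0.0443 -0.999   0.0036]]
x az,el deg [4.21   2.5391] z tilt 0.20449191439103104
```

Confirmed: at the reach limit the tool leans outward in the arm's plane, 2.5° so far and heading 4.2° as wanted. I'll push further.

Emit:
send_rows --commands '[0.3, 0, 0, 0, 1, 0.3, 0, 0, 0, 1, 0.3, 0, 0, 0, 1, 0.3, 0, 0, 0, 1, 0.3, 0, 0, 0, 1, 0.3, 0, 0, 0, 1, 0.3, 0, 0, 0, 1, 0.3, 0, 0, 0, 1]'

```text
clock: 7.95
tool_pos: [949.2, 154.0, 239.8]
eef_rot: [-1.559, -0.123, -0.008]
contact_force: [0.4, -0.1, -0.5]
finger_gap: 25.6
```

```bash
python3 st.py
```

```text
7.95 [949.2 154.  239.8] [ 0.0422  1.0945  0.2188  0.0098  1.7451 -0.0292] 25.639236026175688 [ 0.4 -0.1 -0.5]
[[ 0.9938  0.0826 -0.0737]
 [ 0.0729  0.0131  0.9973]
 [ 0.0834 -0.9965  0.007 ]]
x az,el deg [4.1949 4.7827] z tilt 0.40176979227158993
```

Emit:
send_rows --commands '[1.5, -0.8, 0, 0, 1, 1.5, -0.8, 0, 0, 1, 1.5, -0.8, 0, 0, 1, 1.5, -0.8, 0, 0, 1]'

```text
clock: 8.35
tool_pos: [946.8, 139.8, 295.2]
eef_rot: [-1.554, -0.155, -0.04]
contact_force: [0.6, 0.4, -1.1]
finger_gap: 25.2
```

```bash
python3 st.py
```

```text
8.35 [946.8 139.8 295.2] [ 0.0255  1.0361  0.218   0.0158  1.7636 -0.0438] 25.21534089827481 [ 0.6  0.4 -1.1]
[[ 0.9896  0.1231 -0.0738]
 [ 0.0721  0.0186  0.9972]
 [ 0.1241 -0.9922  0.0095]]
x az,el deg [4.1645 7.1315] z tilt 0.5471128891189385
```

Emit:
send_rows --commands '[0.04, -0.02, -0.09, 0, 1, 0.04, -0.02, -0.09, 0, 1, 0.06, -0.03, -0.09, 0, 1]'

```text
clock: 8.65
tool_pos: [960.5, 44.4, 315.1]
eef_rot: [-1.556, -0.179, -0.076]
contact_force: [-0.9, -1.1, -0.8]
finger_gap: 25.2
```

Emit:
send_rows --commands '[1.0, -0.6, 0, 0, 1]'

```text
clock: 8.75
tool_pos: [962.8, 48.8, 330.4]
eef_rot: [-1.554, -0.197, -0.101]
contact_force: [0.5, 0.7, -2.4]
finger_gap: 25.4
```

Emit:
send_rows --commands '[1.0, -0.6, 0, 0, 1, 1.0, -0.6, 0, 0, 1]'

```text
clock: 8.95
tool_pos: [959.6, 54.8, 369.4]
eef_rot: [-1.55, -0.23, -0.13]
contact_force: [-0.2, -0.5, 0.1]
finger_gap: 25.3
```

```bash
python3 st.py
```

```text
8.95 [959.6  54.8 369.4] [-0.0698  0.9598  0.218   0.0365  1.7364 -0.1234] 25.33292643205739 [-0.2 -0.5  0.1]
[[ 0.9717  0.2271 -0.0643]
 [ 0.0614  0.0202  0.9979]
 [ 0.228  -0.9737  0.0057]]
x az,el deg [ 3.6134 13.1769] z tilt 0.324139412473627
```

Emit:
send_rows --commands '[1.0, 0, 0, 0, 1, 1.0, 0, 0, 0, 1]'

```text
clock: 9.15
tool_pos: [976.8, 56.9, 360.3]
eef_rot: [-1.545, -0.265, -0.162]
contact_force: [-0.2, 0.9, -1.1]
finger_gap: 25.5
```

Emit:
send_rows --commands '[1.0, 0, 0, 0, 1, 1.0, 0, 0, 0, 1]'

```text
clock: 9.35
tool_pos: [992.4, 58.2, 351.5]
eef_rot: [-1.541, -0.296, -0.191]
contact_force: [-0.1, 0.1, -0.9]
finger_gap: 25.5
```

Emit:
send_rows --commands '[1.0, 0, 0, 0, 1, 1.0, 0, 0, 0, 1]'

```text
clock: 9.55
tool_pos: [1005.1, 59.4, 349.7]
eef_rot: [-1.536, -0.326, -0.22]
contact_force: [-0.1, 0.2, -0.7]
finger_gap: 25.7
```

Emit:
send_rows --commands '[1.0, 0, 0, 0, 1, 1.0, 0, 0, 0, 1]'

```text
clock: 9.75
tool_pos: [1016.2, 60.7, 352.0]
eef_rot: [-1.531, -0.356, -0.25]
contact_force: [-0.3, -0.1, -0.9]
finger_gap: 25.2
```

```bash
python3 st.py
```

```text
9.75 [1016.2   60.7  352. ] [-0.0655  0.9948  0.2185  0.0548  1.5447 -0.1247] 25.17206997906058 [-0.3 -0.1 -0.9]
[[ 0.9238  0.3765 -0.0692]
 [ 0.0624  0.0301  0.9976]
 [ 0.3777 -0.9259  0.0043]]
x az,el deg [ 3.8644 22.1904] z tilt 0.2486525496320559
```

Emit:
send_rows --commands '[1.0, 0, 0, 0, 1, 1.0, 0, 0, 0, 1]'

```text
clock: 9.95
tool_pos: [1025.9, 62.0, 357.9]
eef_rot: [-1.526, -0.385, -0.28]
contact_force: [-0.4, 0.1, -0.2]
finger_gap: 25.0
```

Emit:
send_rows --commands '[1.0, 0, 0, 0, 1, 1.0, 0, 0, 0, 1]'

```text
clock: 10.15
tool_pos: [1034.6, 63.1, 367.3]
eef_rot: [-1.52, -0.416, -0.311]
contact_force: [-0.1, -0.6, -0.3]
finger_gap: 25.6
```

Emit:
send_rows --commands '[1.0, 0.2, 0, 0, 1, 1.0, 0.2, 0, 0, 1]'

```text
clock: 10.35
tool_pos: [1048.6, 64.8, 362.9]
eef_rot: [-1.513, -0.446, -0.342]
contact_force: [-0.5, -0.1, -0.9]
finger_gap: 25.6
```

Emit:
send_rows --commands '[1.0, 0.2, 0, 0, 1, 1.0, 0.2, 0, 0, 1]'

```text
clock: 10.55
tool_pos: [1060.8, 66.2, 360.6]
eef_rot: [-1.507, -0.475, -0.371]
contact_force: [0.9, -0.6, -0.9]
finger_gap: 25.3
```

Emit:
send_rows --commands '[1.0, 0.2, 0, 0, 1, 1.0, 0.2, 0, 0, 1]'

```text
clock: 10.75
tool_pos: [1070.9, 67.5, 363.6]
eef_rot: [-1.5, -0.503, -0.4]
contact_force: [0.3, 0.2, 0.2]
finger_gap: 25.3
```

```bash
python3 st.py
```

```text
10.75 [1070.9   67.5  363.6] [-0.0609  1.0105  0.2191  0.0753  1.3388 -0.1246] 25.296292389042723 [0.3 0.2 0.2]
[[ 0.8357  0.5449 -0.0688]
 [ 0.056   0.0401  0.9976]
 [ 0.5463 -0.8376  0.003 ]]
x az,el deg [ 3.8316 33.1166] z tilt 0.17430115929494291
```

Emit:
send_rows --commands '[0.045, 0.005, 0, 0, 1, 0.045, 0.005, 0, 0, 1]'

```text
clock: 10.95
tool_pos: [1077.1, 68.2, 372.7]
eef_rot: [-1.494, -0.526, -0.424]
contact_force: [0.0, 0.4, -0.4]
finger_gap: 25.3
```

```bash
python3 st.py
```

```text
10.95 [1077.1   68.2  372.7] [-0.0607  1.0066  0.2181  0.0787  1.3131 -0.125 ] 25.34828493791867 [ 0.   0.4 -0.4]
[[ 0.8185  0.5703 -0.0687]
 [ 0.0549  0.0415  0.9976]
 [ 0.5718 -0.8204  0.0027]]
x az,el deg [ 3.8348 34.8791] z tilt 0.15271317082084784
```

Emit:
send_rows --commands '[-0.56, -0.248, 0.156, 0, 1, -0.56, -0.248, 0.156, 0, 1, -0.56, -0.248, 0.156, 0, 1, -0.56, -0.248, 0.156, 0, 1, -0.56, -0.248, 0.156, 0, 1, -0.56, -0.248, 0.156, 0, 1, -0.56, -0.248, 0.156, 0, 1, -0.56, -0.248, 0.156, 0, 1, -0.56, -0.248, 0.156, 0, 1, -0.56, -0.248, 0.156, 0, 1, -0.56, -0.248, 0.156, 0, 1, -0.56, -0.248, 0.156, 0, 1, -0.56, -0.248, 0.156, 0, 1, -0.56, -0.248, 0.156, 0, 1, -0.56, -0.248, 0.156, 0, 1, -0.56, -0.248, 0.156, 0, 1, -0.56, -0.248, 0.156, 0, 1, -0.56, -0.248, 0.156, 0, 1]'

```text
clock: 12.75
tool_pos: [468.3, 182.5, 256.9]
eef_rot: [-1.494, -0.527, -0.426]
contact_force: [0.6, -1.5, -0.3]
finger_gap: 25.5
```

```bash
python3 st.py
python3 - <<'E'
from rig import bot,cams
from fin import *
np.set_printoptions(precision=3,suppress=True)
s=bot.get_state();T=T_tool(s);c=cams.camera('wrist');np.savez('/tmp/w5.npz',T=T,**c)
cv2.imwrite('pics/w5.png',c['img']);P=fin(c,T)
E=np.array([[529.4,187.4,166]]);print('pred edge px',proj(c,E,T),'edge in tool',(np.linalg.inv(T)@np.r_[E[0],1])[:3])
E
```

```text
12.75 [468.3 182.5 256.9] [ 0.1891  0.2052  2.1214 -0.3151  0.2181  0.4095] 25.45377711397819 [ 0.6 -1.5 -0.3]
[[ 0.8175  0.5719 -0.0676]
 [ 0.0537  0.0412  0.9977]
 [ 0.5734 -0.8193  0.0029]]
x az,el deg [ 3.7607 34.985 ] z tilt 0.16827634065725494
blue n 479 mean [528.84  191.555 167.272] lo [525.598 172.833 165.244] hi [532.021 209.493 169.501]
axes [[ 0.093 -0.996  0.   ]
 [ 0.823  0.077  0.563]
 [ 0.56   0.052 -0.827]]
pred edge px [[313.328 241.323]] edge in tool [ -1.936 109.647   0.439]
```

View pics/w5.png

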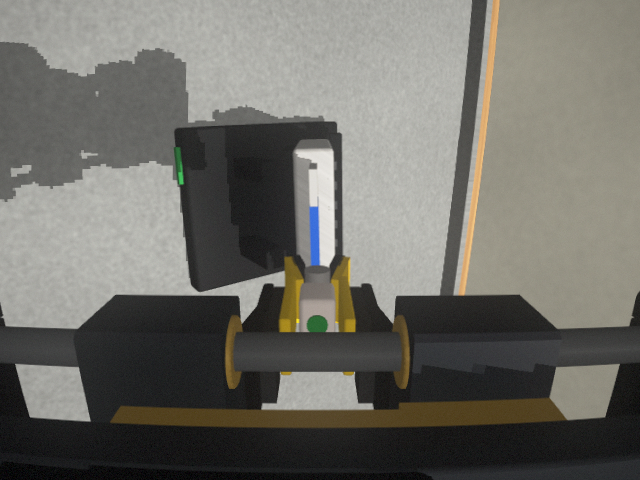

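The wrist view looks straight onto the fin's edge: a thin blue strip at columns 310-319, from row 206 down to the clip. I'll measure it in tool axes.

Run:
```python
from h import *
np.set_printoptions(precision=2,suppress=True)
c=dict(np.load('/tmp/w5.npz'));T=c['T']
H=hsv(c);m=(H[...,0]>100)&(H[...,0]<130)&(H[...,1]>100)&(H[...,2]>40);m[280:]=0;m[:180]=0;m[:,:280]=0;m[:,340:]=0
v,u=np.nonzero(m);rows=np.arange(v.min(),v.max()+1)
ctr=np.array([[u[v==r].mean(),r] for r in rows]);print(rows[[0,-1]],ctr[::10],[np.ptp(u[v==r])+1 for r in rows[::10]])
# rays in tool frame onto plane y_tool = 109.6
He=c['hand_eye'];d=slopes(c,ctr)@He[:3,:3].T;o=He[:3,3]
for Y in(107.,109.6):
    Q=o+d*((Y-o[1])/d[:,1])[:,None];k=slice(4,-4);a,b=np.polyfit(Q[k,2],Q[k,0],1)
    print('tool z range',Q[0,2],Q[-1,2],'x = %.2f + %.4f z'%(b,a))
P,uv=pts(c,m,T);Pt=(P-T[:3,3])@T[:3,:3];print('depth tool y',np.percentile(Pt[:,1],[5,50,95]),np.median(Pt[:,0]))
# clip centre from the handles
y=(H[...,0]>15)&(H[...,0]<35)&(H[...,1]>100)&(H[...,2]>60);y[:,:270]=0;y[:,370:]=0;y[:250]=0;y[390:]=0
P,uv=pts(c,y,T);Pt=(P-T[:3,3])@T[:3,:3]
for lo,hi in((-30,-15),(-15,0),(0,20),(20,60)):
    q=Pt[(Pt[:,1]>lo)&(Pt[:,1]<hi)]
    if len(q): print('clip y',lo,hi,len(q),'x',np.percentile(q[:,0],[2,98]),'z',np.percentile(q[:,2],[2,98]))
```

```text
[207 265] [[313.  207. ]
 [314.  217. ]
 [314.  227. ]
 [314.  237. ]
 [314.  247. ]
 [314.5 257. ]] [np.int64(9), np.int64(9), np.int64(9), np.int64(9), np.int64(9), np.int64(8)]
tool z range 23.088950172769948 -14.489604954159674 x = -1.36 + -0.0177 z
tool z range 22.564356972434233 -15.39085548533862 x = -1.39 + -0.0177 z
depth tool y [107.18 108.48 109.54] -1.4951744078931284
clip y -30 -15 632 x [-12.51  13.44] z [-9.85 11.81]
clip y -15 0 534 x [-12.65  13.17] z [-0.89 11.89]
clip y 0 20 827 x [-12.17  12.79] z [-8.22 11.82]
clip y 20 60 505 x [-15.38  16.01] z [ 0.09 10.92]
```

Emit:
send_rows --commands '[-0.0016, 0.01, 0, -0.017, 1, -0.0016, 0.025, 0, -0.017, 1, -0.0016, 0.04, 0, -0.017, 1, -0.0016, 0.048, 0, -0.017, 1, -0.0016, 0.048, 0, -0.017, 1, -0.0016, 0.048, 0, -0.017, 1]'

```text
clock: 13.4
tool_pos: [494.3, 184.2, 216.3]
eef_rot: [-1.499, -0.539, -0.413]
contact_force: [0.3, -0.5, -0.5]
finger_gap: 25.7
```

```bash
python3 st.py
python3 - <<'E'
from rig import bot,cams
from h import *
np.set_printoptions(precision=2,suppress=True)
T=T_tool(bot.get_state());c=cams.camera('wrist');cv2.imwrite('pics/w6.png',c['img'][100:420,160:480])
H=hsv(c);m=(H[...,0]>100)&(H[...,0]<130)&(H[...,1]>100)&(H[...,2]>40);m[290:]=0;m[:130]=0;m[:,:280]=0;m[:,340:]=0
P,uv=pts(c,m,T);Pt=(P-T[:3,3])@T[:3,:3];print('blue',len(Pt),np.percentile(Pt,[2,50,98],axis=0),np.polyfit(Pt[:,2],Pt[:,0],1))
y=(H[...,0]>15)&(H[...,0]<35)&(H[...,1]>100)&(H[...,2]>60);y[:,:270]=0;y[:,370:]=0;y[:250]=0;y[390:]=0
P,uv=pts(c,y,T);Pt=(P-T[:3,3])@T[:3,:3];print('clip',np.percentile(Pt,[1,50,99],axis=0))
E
```

```text
13.4 [494.3 184.2 216.3] [ 0.1801  0.3254  2.1197 -0.6074  0.1092  0.6819] 25.653472576335925 [ 0.3 -0.5 -0.5]
[[ 0.8169  0.571  -0.0811]
 [ 0.0704  0.0407  0.9967]
 [ 0.5724 -0.8199 -0.007 ]]
x az,el deg [ 4.9287 34.9206] z tilt -0.3984362517285791
blue 399 [[-1.7  58.71  2.46]
 [ 0.87 60.09 12.82]
 [ 2.96 61.31 23.06]] [-0.    0.66]
clip [[-15.89 -71.33 -25.91]
 [ -6.4    3.13  10.34]
 [ 15.59 139.73  26.08]]
```

View pics/w6.png

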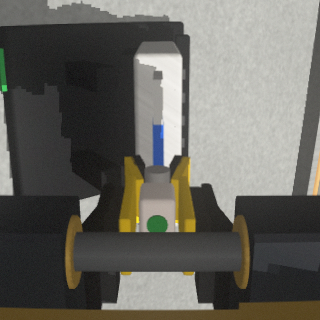

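The fin's edge is in line between the open jaws, with the blue strip at (157,145) in the crop. Offsets are under 0.5 mm. I'll slide on slowly for the last 30 mm, jaws still held open.

Emit:
send_rows --commands '[0.0002, 0.004, 0, 0, 1, 0.0002, 0.008, 0, 0, 1, 0.0002, 0.012, 0, 0, 1, 0.0002, 0.016, 0, 0, 1, 0.0002, 0.02, 0, 0, 1, 0.0002, 0.023, 0, 0, 1, 0.0002, 0.026, 0, 0, 1, 0.0002, 0.028, 0, 0, 1, 0.0002, 0.03, 0, 0, 1, 0.0002, 0.03, 0, 0, 1, 0.0002, 0.03, 0, 0, 1, 0.0002, 0.03, 0, 0, 1]'

```text
clock: 14.65
tool_pos: [511.5, 185.6, 192.5]
eef_rot: [-1.498, -0.54, -0.414]
contact_force: [-0.4, -0.6, -1.1]
finger_gap: 25.2
```

```bash
python3 st.py
python3 - <<'E'
from rig import bot,cams
from h import *
np.set_printoptions(precision=2,suppress=True)
T=T_tool(bot.get_state());c=cams.camera('wrist');cv2.imwrite('pics/w7.png',c['img'][100:420,160:480])
H=hsv(c);m=(H[...,0]>100)&(H[...,0]<130)&(H[...,1]>100)&(H[...,2]>40);m[300:]=0;m[:90]=0;m[:,:280]=0;m[:,340:]=0
P,uv=pts(c,m,T);Pt=(P-T[:3,3])@T[:3,:3];print('blue',len(Pt),np.percentile(Pt,[2,50,98],axis=0),np.polyfit(Pt[:,2],Pt[:,0],1))
print('edge in tool',(np.linalg.inv(T)@[529.4,187.4,166,1])[:3])
E
```

```text
14.65 [511.5 185.6 192.5] [ 0.1752  0.3965  2.1088 -1.1303  0.0656  1.2027] 25.24305211570632 [-0.4 -0.6 -1.1]
[[ 0.8162  0.572  -0.0811]
 [ 0.0703  0.0411  0.9967]
 [ 0.5734 -0.8192 -0.0067]]
x az,el deg [ 4.9232 34.9904] z tilt -0.3840731912489905
blue 287 [[-2.33 29.53 12.43]
 [ 0.35 30.62 17.97]
 [ 2.59 31.8  23.17]] [-0.    0.21]
edge in tool [-0.46 32.01  0.56]
```

View pics/w7.png

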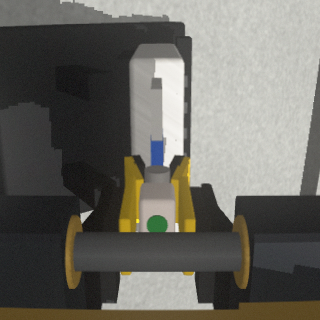

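No contact force, and the edge is about 38 mm from the grip point. I'll seat 2.5 mm deeper and then release.

Emit:
send_rows --commands '[0, 0.0025, 0, 0, 1, 0, 0.0025, 0, 0, 1, 0, 0.0025, 0, 0, 1, 0, 0.0025, 0, 0, 0.4, 0, 0.0025, 0, 0, 0, 0, 0.0025, 0, 0, -0.5, 0, 0.0025, 0, 0, -1, 0, 0.0025, 0, 0, -1, 0, 0.0025, 0, 0, -1, 0, 0.0025, 0, 0, -1, 0, 0.0025, 0, 0, -1, 0, 0.0025, 0, 0, -1]'

```text
clock: 15.9
tool_pos: [513.0, 185.7, 190.4]
eef_rot: [-1.498, -0.54, -0.414]
contact_force: [0.2, 1.0, 0.1]
finger_gap: 81.5
```

```bash
python3 st.py
python3 - <<'E'
from rig import bot,cams
from h import *
c=cams.camera('wrist');cv2.imwrite('pics/w8.png',c['img'][100:420,160:480])
E
```

```text
15.9 [513.  185.7 190.4] [ 0.1748  0.4027  2.1077 -1.1984  0.0634  1.2707] 81.50380988502772 [0.2 1.  0.1]
[[ 0.8163  0.5719 -0.0811]
 [ 0.0703  0.0411  0.9967]
 [ 0.5734 -0.8193 -0.0067]]
x az,el deg [ 4.9203 34.9859] z tilt -0.3816995866426656
```

View pics/w8.png

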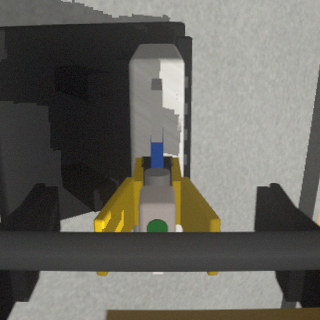

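The handles have sprung apart, at (105,245) and (215,245) in the crop. The clip is gripping the fin in line and the fingers are clear, so I'll retreat straight back along the tool axis.

Emit:
send_rows --commands '[0, -0.01, 0, 0, -1, 0, -0.02, 0, 0, -1, 0, -0.03, 0, 0, -1, 0, -0.05, 0, 0, -1, 0, -0.07, 0, 0, -1, 0, -0.09, 0, 0, -1, 0, -0.11, 0, 0, -1, 0, -0.12, 0, 0, -1, 0, -0.12, 0, 0, -1, 0, -0.12, 0, 0, -1]'

```text
clock: 16.95
tool_pos: [444.5, 180.7, 288.6]
eef_rot: [-1.498, -0.54, -0.414]
contact_force: [-0.4, 0.8, 0.2]
finger_gap: 87.2
```

```bash
python3 st.py
python3 - <<'E'
from rig import bot,cams
from h import *
np.set_printoptions(precision=2,suppress=True)
T=T_tool(bot.get_state());c=cams.camera('wrist');s=cams.camera('scene');d=cams.camera('side')
a=cv2.resize(c['img'][100:400,160:480],(400,375));b=cv2.resize(s['img'][170:270,285:385],(375,375));cv2.imwrite('pics/f.png',np.hstack([a,b]))
# clip in fin frame
zf=np.array([-np.sin(.611)*np.cos(.08),-np.sin(.611)*np.sin(.08),np.cos(.611)]);yf=np.array([-np.sin(.08),np.cos(.08),0]);xf=np.cross(yf,zf)
H=hsv(c);y=(H[...,0]>15)&(H[...,0]<35)&(H[...,1]>100)&(H[...,2]>60)
P,_=pts(c,y,T);Q=(P-[529.4,187.4,166])@np.c_[xf,yf,zf];Q=Q[(abs(Q[:,0])<40)&(abs(Q[:,1])<30)&(abs(Q[:,2])<80)]
print('clip in fin frame',len(Q),np.percentile(Q,[1,50,99],axis=0))
t=Q[Q[:,2]>46];print('handle tops',t.min(0),t.max(0),cv2.minAreaRect(t[:,:2].astype(np.float32)))
for n,i in(('scene',s),('side',d)):
    o=np.load(f'/tmp/{n}.npz')['img'];D=(cv2.absdiff(o,i['img']).max(2)>40)
    B=dict(scene=dict(disp=(255,258,292,302),mug=(95,340,205,465),drv=(330,160,395,215)),side=dict(disp=(328,235,358,268),mug=(315,142,355,205),drv=(288,338,368,412)))[n]
    print(n,{k:int(D[b[1]:b[3],b[0]:b[2]].sum()) for k,b in B.items()})
E
```

```text
16.95 [444.5 180.7 288.6] [ 0.1981  0.1068  2.1189 -0.2345  0.317   0.3154] 87.16031404857759 [-0.4  0.8  0.2]
[[ 0.8162  0.5721 -0.0811]
 [ 0.0703  0.041   0.9967]
 [ 0.5735 -0.8192 -0.0068]]
x az,el deg [ 4.9211 34.9945] z tilt -0.38691688748860315
clip in fin frame 1776 [[-20.11 -24.19 -32.21]
 [ -6.14   2.27  36.28]
 [ 21.46  11.43  53.12]]
handle tops [-20.32 -10.58  46.  ] [21.87 11.72 54.29] ((0.7260971069335938, 0.5216541290283203), (42.0067253112793, 21.887121200561523), 0.7469997406005859)
scene {'disp': 0, 'mug': 11, 'drv': 0}
side {'disp': 174, 'mug': 10, 'drv': 104}
```

View pics/f.png

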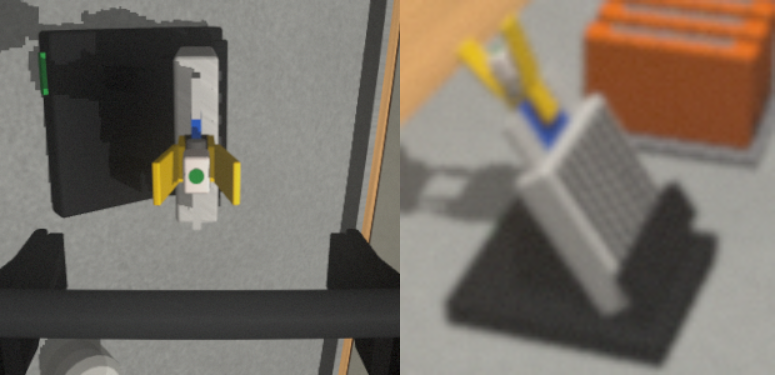

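The clip stands in line on the blue middle, at (197,175) in the left half and (515,75) in the right. Its handle tops are 54 mm out from the edge, so the grip point is about 36 mm out. The scene camera shows no change in the dispenser or drives; the side camera's differences could be the arm and its shadow. I'm handing it in.

```bash
python3 -c "
from rig import bot
print(bot.job_done())"
```

```text
the job is handed in; nothing more can be done
None
```

The sensor clip is on the blue middle of the fin and holding by itself; I handed the job in at about 17 s, with the gripper clear. I squeezed it open and lifted it off the bracket. Then I slid it about 30 mm down the fin in line, with the jaws held open, and let go.

**Tilt:** the moves have no tilt axis. I pushed repeatedly against the outward reach limit until the tool leaned 35°, then kept that lean for the approach.

**Last checks:**
- **Depth:** the handle tops are 54 mm out from the edge, which puts the grip point about 36 mm out (32 to 40 wanted).
- **Alignment:** the clip is within about 1 mm of the fin's centre and blue middle, and within about 1° of its direction.
- **Forces:** readings between moves stayed below 3 N.

**Did not fully agree:**
- **Joint range:** during the tilting, joint 3 read 0.218 to 0.219 rad against its stated minimum of 0.22. That may be reading noise or sag at the limit, but it could count as passing the range.
- **Bystanders:** the scene camera showed no change at the dispenser and drives, and only 11 changed pixels at the mug. The side camera showed some change at the dispenser and drives. I take that to be the arm or its shadow, but I did not look into it further.

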